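# Put the tiered bottle stand together

### The arm

A 6-joint arm with a two-finger parallel gripper is mounted at the origin on a cart in front of the work surface, level with it; the furniture and walls round the work are solid. World frame = base frame: x ahead of the robot, y to its left, z up, the work surface at z = 0. Lengths are in m, angles in rad, forces in N, time in s.
With the tool pointing down it reaches from about 0.4 to 0.825 m from the base axis. Payload 7 kg.
Tool frame: the origin (TCP) lies on the mounting face of the last link; the fingertips stand 173 mm ahead of it and the grasp point (between the pads) lies 155 mm ahead of it; x points along the fingers, y is the direction in which the jaws open and shut, and the axes are right-handed (so a half turn about x gives the same grasp; the last joint's range is limited). The gripper opens to 85 mm and grips with 20 to 120 N. Pads are 22 mm wide; open, the fingers measure 114 mm over their backs; the gripper's body (76 mm by 85 mm) begins 54 mm behind the grasp point. The pads swing forward as they close: fully open they stand 13 mm farther back than shut.
Start: joints at [1.404, 0.359, 0.012, 0, -1.224, -0.288], TCP at [0.297, 0.606, 0.405] pointing down, gripper open.
Joint ranges: [-3.07, 3.07], [-1.43, 2.12], [-1.02, 1.25], [-3.03, 1.67], [-3.05, -0], [-3.03, 3.03]. Speed limits (rad/s): [2.39, 2.39, 3.01, 3.14, 3.14, 3.14].

### API

Orientations are given as a rotation vector (axis times angle).
In Python, from station import * gives the robot as it stands.
- The arm moves only by the tool servo_tool, never from a script. Its argument "moves" is a list of rows, each an object with "slide": the shift along the tool's x, y, z normalised to -1 to 1, where 1 is 0.2 m, a list of three; "twist": the turn about the tool's x normalised to -1 to 1, where 1 is 180 degrees; "hand": the gripper command: -1 is fully open, 1 is shut, values between are in proportion. A call has exactly 10 rows; each row is the pose to reach, as a shift and turn from the pose commanded when the call began, along the tool's axes at that moment, turning the shorter way round; what a row does not reach only later rows make up. A row lasts 1/12 s, in which the tool goes at most 41.7 mm and 7.16 degrees, less where a joint would pass 70% of its speed; a pose out of reach is approached as far as the arm can. A call with a number of a shift or a turn outside -1 to 1 is refused whole. A call with a gripper value outside its range is refused whole. The fingers move at their own pace and stop on an object; "squeeze" is the grip in N (left out, the last holds). Time passes only in rows, so rows that repeat a pose let the fingers close, or fill a call up. It gives the time, the measured TCP pose, the force and the opening at its end, in the units of the state.
- sense(): the state, without advancing time (a new reading comes with each control period).
- snapshot(name): name is "scene" or "top"; returns a dict with "color" (400x640x3 uint8, blue, green, red), "fx", "fy", "cx", "cy" (pixels), "position" and "rotation" of the camera in the world. Camera axes: x right, y up, looking along -z (the intrinsics and any distortion apply to the point x, -y, -z); pixel columns grow to the right and rows downward; lengths in m; the calibration is good to about 2 mm. A picture is of the moment at which its call begins. There is no depth.
- close_job(): hands the job in, once; it reports no verdict.
The state is a dict: "time": time; "joint_positions": joint angles; "dq": joint speeds; "joint_torque": joint torques, N m; "eef_pos": TCP position; "orientation": TCP orientation; "force": force on the tool from outside, world axes, zero at the start; "torque": the same for the moment, N m; "opening": finger opening in m.
Only numpy, scipy, OpenCV 4.12 (cv2) and the standard library are available. Lean on these libraries where they do the work, as an engineer would, in place of code of your own. Each camera call takes 0.05 s, during which the arm holds its last target. There are 200 camera calls.

### The job

Put the little two-tier bottle stand together: lower the wide tray over the upright rod, tube upward and kept square so that it does not bind, until it lies flat on the foot, then lower the narrow tray over the same rod until it rests flat on the wide tray's tube. Lower each one gently all the way without dropping it down the rod or forcing it, then let go, and leave the other things on the worktop where they are.

Things in the scene. Friction and masses are not known exactly. Their poses are not given: they have to be found in the camera images.
- stand: the fixed stand: round grey foot 120 mm across and 16 mm high with one plain vertical steel rod in its middle, 12 mm in diameter, its tip tapered to 5 mm over the last 12 mm. It does not move. Origin at the centre of the foot's underside, z up along the rod
- stand_seat (a point): centre of the foot's flat top, where the rod leaves it, 16 mm above the worktop: the lower tray's underside rests here
- rod_tip (a point): tip of the rod, 96 mm above the foot's top (112 mm above the worktop). With the wide tray home the rod stands 26 mm out of its tube; if its tube is gripped at the given grip point, the rod then reaches 38 mm above that point, between the fingers
- wide_tier: Wide round metal tray, starting flat on the worktop, tube up: disc 130 mm across, 5 mm thick, rim 12 mm high, with an upright central tube, 32 mm outside diameter, its top 70 mm above the underside. A plain 15 mm bore runs right through disc and tube. About 180 g. Origin at the centre of the underside, z up along the tube
- wide_tier_grip (a point): on the tube's axis of the wide tray, 58 mm above its underside (12 mm below the tube's top): the place to grip the tube across its 32 mm from above. z is along the tube, up; the tray is round, so yaw does not matter
- wide_tier_under (a point): centre of the bore at the underside of the wide tray
- narrow_tier: Narrow round metal tray, starting flat on the worktop, tube up: disc 94 mm across, 5 mm thick, rim 12 mm high, with an upright central tube, 32 mm outside diameter, its top 55 mm above the underside. A plain 15 mm bore runs right through disc and tube. About 130 g. Origin at the centre of the underside, z up along the tube
- narrow_tier_grip (a point): on the tube's axis of the narrow tray, 42 mm above its underside (13 mm below the tube's top): the place to grip the tube across its 32 mm from above. z is along the tube, up; the tray is round, so yaw does not matter
- narrow_tier_under (a point): centre of the bore at the underside of the narrow tray
- pen: bystander, not part of the job: pen, 145 mm long, in front of the stand; origin at its underside
- jar: bystander, not part of the job: closed white ointment jar, 58 mm across and 40 mm high, behind the stand; origin at its underside
- boat: bystander, not part of the job: white weighing boat, 64 mm square, 22 mm high; origin at its underside
- scoop: bystander, not part of the job: small metal powder scoop, 118 mm long; origin at its underside
- pad: bystander, not part of the job: yellow pad of sticky notes, 76 mm square; origin at its underside
- shears: bystander, not part of the job: pair of scissors with blue handles, 199 mm long; origin at its underside

How it is judged:
By the outcome, as a careful person would: the job done as asked, in the order asked, and still so for the second after the job is handed in, with the robot touching nothing.
It also fails if it takes over 61 s, if anything falls off the work surface, if the arm or the gripper's body presses on something with over 40 N, if the wrist force passes 120 N, or if a joint passes its speed limit or range.

## Working session

There is one attempt and no reset: what is moved stays moved. The work goes in short steps, Python scripts to look and compute and a tool call to move; the robot and the scene stay as the last step left them, time stands still between calls to the robot, and variables do not carry over. Pictures are saved under pics/ and viewed, about 8 in all and at most 12, crops included, and the job is handed in when it is done.

Besides the shell and the picture viewer there is one more tool, called after "Request:" by a JSON object that holds its "api" and its "payload", one argument or row to a line. servo_tool: Moves the arm, as the interface text tells. Scaled input: -1 to 1 covers 0.2 m each way for a shift and 180 degrees each way for a turn. Its arguments: {"type":"object","properties":{"moves":{"type":"array","items":{"type":"object","properties":{"slide":{"type":"array","items":{"type":"number","minimum":-1,"maximum":1}},"twist":{"type":"number","minimum":-1,"maximum":1},"hand":{"type":"number"}}}},"squeeze":{"type":"number"}},"required":["moves"]}

```bash
mkdir -p pics; python3 - <<'E'
from station import *
import cv2,numpy as np
s=sense();print({k:np.round(v,4) for k,v in s.items()})
for n in("scene","top"):
    d=snapshot(n);cv2.imwrite(f"pics/{n}0.png",d["color"]);print(n,{k:np.round(v,4).tolist() for k,v in d.items() if k!="color"})
E
```

```text
{'time': np.float64(0.0), 'joint_positions': array([ 1.4040e+00,  3.5940e-01,  1.1100e-02, -4.0000e-04, -1.2241e+00,
       -2.8800e-01]), 'dq': array([ 0.0001,  0.0012, -0.0003, -0.0003,  0.0006, -0.0005]), 'joint_torque': array([ 1.40000e-03, -5.83319e+01,  2.93433e+01,  6.93660e+00,
       -5.80000e-03, -0.00000e+00]), 'eef_pos': array([0.2965, 0.6062, 0.4038]), 'orientation': array([-1.9691,  0.4575,  1.9696]), 'force': array([0.6247, 0.094 , 0.4812]), 'torque': array([ 0.0123, -0.0351,  0.0069]), 'opening': np.float64(0.0853)}
scene {'fx': 512.3614, 'fy': 512.3614, 'cx': 306.2093, 'cy': 192.1798, 'position': [-0.0673, -0.6014, 1.0825], 'rotation': [0.7285, -0.2536, -0.6686]}
top {'fx': 397.2915, 'fy': 397.2915, 'cx': 317.8723, 'cy': 193.858, 'position': [0.315, 0.0765, 1.3701], 'rotation': [0.1524, -0.1202, -1.5829]}
```

View pics/scene0.png

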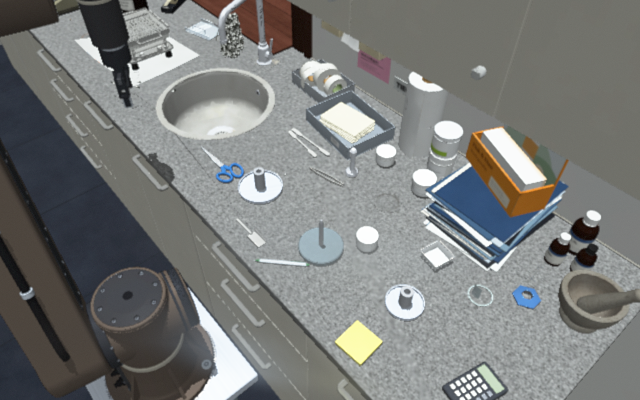

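View pics/top0.png

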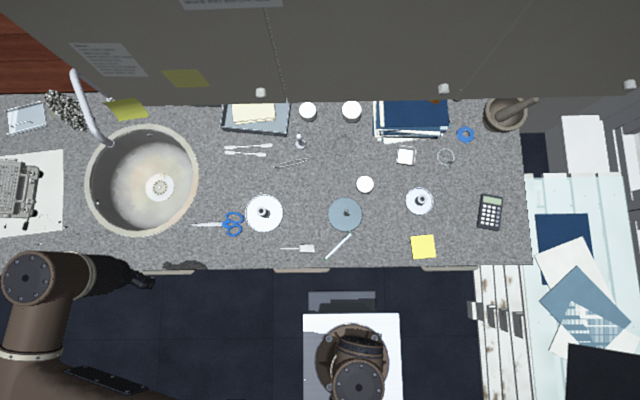

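Scene view: the wide tray is near (260,185), the foot near (321,245) and the narrow tray near (405,300). In the top view they are at (264,212), (345,214) and (419,200). Next I'll look at enlarged crops.

```bash
cat > h.py <<'E'
import numpy as np,cv2
from scipy.spatial.transform import Rotation as R
from scipy.optimize import least_squares
CAM={"scene":(512.3614,306.2093,192.1798,[-0.0673,-0.6014,1.0825],[0.7285,-0.2536,-0.6686]),
"top":(397.2915,317.8723,193.858,[0.315,0.0765,1.3701],[0.1524,-0.1202,-1.5829])}
def proj(n,P):
    f,cx,cy,p,r=CAM[n];q=R.from_rotvec(r).inv().apply(np.atleast_2d(P)-p)
    return np.c_[cx+f*q[:,0]/-q[:,2],cy-f*q[:,1]/-q[:,2]]
def onz(n,uv,z):
    f,cx,cy,p,r=CAM[n];u,v=uv
    d=R.from_rotvec(r).apply([(u-cx)/f,-(v-cy)/f,-1]);return np.array(p)+d*(z-p[2])/d[2]
def circle(c,r,z,n=72):
    a=np.linspace(0,2*np.pi,n);return np.c_[c[0]+r*np.cos(a),c[1]+r*np.sin(a),0*a+z]
E
python3 - <<'E'
import cv2,numpy as np
from h import *
t=cv2.imread("pics/top0.png");s=cv2.imread("pics/scene0.png")
def crop(im,cx,cy,w=26,h=26,k=7):return cv2.resize(im[cy-h:cy+h,cx-w:cx+w],None,fx=k,fy=k,interpolation=cv2.INTER_CUBIC)
k=[crop(t,264,212,26,26,5),crop(t,345,214,26,26,5),crop(t,419,202,26,26,5)]
l=[crop(s,260,183,26,26,5),crop(s,321,238,26,26,5),crop(s,405,298,26,26,5)]
cv2.imwrite("pics/c.png",np.vstack([np.hstack(k),np.hstack(l)]))
for n,a in zip("wide foot narrow".split(),[((264,213),(260,187)),((345,214),(321,246)),((419,201),(405,302))]):
    print(n,onz("top",a[0],.012).round(4),onz("scene",a[1],.012).round(4))
E
```

```text
wide [0.4892 0.2896 0.012 ] [0.4841 0.2829 0.012 ]
foot [0.4809 0.0104 0.012 ] [0.4778 0.0065 0.012 ]
narrow [ 0.5215 -0.245   0.012 ] [ 0.5201 -0.2492  0.012 ]
```

View pics/c.png

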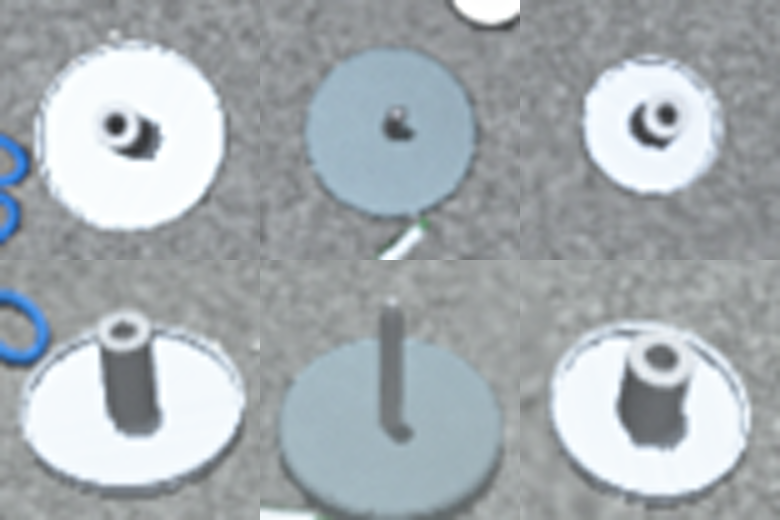

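```bash
python3 - <<'E'
from h import *
for l,n,uv,z in [("wide tube","top",(261,210.8),.07),("wide rim","top",(263.9,212.7),.012),("wide tube","scene",(258.6,170.8),.07),
("foot","top",(344.7,214),.016),("tip","top",(346,210),.112),("tip","scene",(320.8,219.6),.112),("rodbase","scene",(321.2,246),.016),
("nar tube","top",(421.6,198.6),.055),("nar rim","top",(419.2,200.6),.012),("nar tube","scene",(406.8,290.8),.055)]:
    print(l,n,onz(n,uv,z).round(4))
E
```

```text
wide tube top [0.4893 0.2905 0.07  ]
wide rim top [0.4902 0.2899 0.012 ]
wide tube scene [0.4892 0.2889 0.07  ]
foot top [0.4804 0.0117 0.016 ]
tip top [0.4814 0.0118 0.112 ]
tip scene [0.4803 0.0116 0.112 ]
rodbase scene [0.4761 0.0039 0.016 ]
nar tube top [ 0.5229 -0.2439  0.055 ]
nar rim top [ 0.5229 -0.2458  0.012 ]
nar tube scene [ 0.5218 -0.2458  0.055 ]
```

```bash
python3 - <<'E'
from h import *
M=R.from_rotvec([-1.9691,.4575,1.9696]).as_matrix();print(M.round(4))
tcp=np.array([.2965,.6062,.4038])
for t in ([.4893,.29,.30],[.4893,.29,.213]): print((M.T@(np.array(t)-tcp)/.2).round(3))
E
```

```text
[[-6.000e-04 -4.394e-01 -8.983e-01]
 [-1.500e-03 -8.983e-01  4.394e-01]
 [-1.000e+00  1.600e-03 -1.000e-04]]
[ 0.521  0.996 -1.561]
[ 0.956  0.995 -1.561]
```

Request:
{"api": "servo_tool", "payload": {
  "moves": [
    {"slide": [0.02,0.06,-0.1],"twist": -0.02,"hand": -1},
    {"slide": [0.05,0.15,-0.25],"twist": -0.04,"hand": -1},
    {"slide": [0.09,0.25,-0.4],"twist": -0.07,"hand": -1},
    {"slide": [0.13,0.35,-0.55],"twist": -0.1,"hand": -1},
    {"slide": [0.17,0.45,-0.7],"twist": -0.125,"hand": -1},
    {"slide": [0.2,0.54,-0.85],"twist": -0.145,"hand": -1},
    {"slide": [0.2,0.6,-0.94],"twist": -0.145,"hand": -1},
    {"slide": [0.2,0.64,-1.0],"twist": -0.145,"hand": -1},
    {"slide": [0.2,0.64,-1.0],"twist": -0.145,"hand": -1},
    {"slide": [0.2,0.64,-1.0],"twist": -0.145,"hand": -1}
  ]
}}

```text
time: 0.93
eef_pos: [0.4203, 0.4033, 0.3649]
orientation: [-2.221, 0.001, 2.221]
force: [1.0, 0.3, 0.4]
opening: 0.0855
```

Request:
{"api": "servo_tool", "payload": {
  "moves": [
    {"slide": [0.04,0.12,-0.07],"twist": 0,"hand": -1},
    {"slide": [0.09,0.28,-0.17],"twist": 0,"hand": -1},
    {"slide": [0.15,0.44,-0.27],"twist": 0,"hand": -1},
    {"slide": [0.2,0.54,-0.33],"twist": 0,"hand": -1},
    {"slide": [0.26,0.567,-0.345],"twist": 0,"hand": -1},
    {"slide": [0.38,0.567,-0.345],"twist": 0,"hand": -1},
    {"slide": [0.52,0.567,-0.345],"twist": 0,"hand": -1},
    {"slide": [0.66,0.567,-0.345],"twist": 0,"hand": -1},
    {"slide": [0.75,0.567,-0.345],"twist": 0,"hand": -1},
    {"slide": [0.78,0.567,-0.345],"twist": 0,"hand": -1}
  ]
}}

```text
time: 1.77
eef_pos: [0.488, 0.2906, 0.2056]
orientation: [2.216, -0.002, -2.223]
force: [-0.1, -0.7, -0.5]
opening: 0.0855
```

```bash
cat > shot.py <<'E'
import sys
from station import *
from h import *
n=sys.argv[1];a=[int(i) for i in sys.argv[2:]]  # top cx cy scene cx cy half
s=sense();print(s["time"],np.round(s["eef_pos"],4),np.round(s["force"],1),np.round(s["torque"],2),round(s["opening"],4),np.round(s["joint_positions"],2))
out=[]
for k,(c,x,y) in enumerate((("top",a[0],a[1]),("scene",a[2],a[3]))):
    im=snapshot(c)["color"];cv2.imwrite(f"pics/full_{n}_{c}.png",im);h=a[4]
    out.append(cv2.resize(im[y-h:y+h,x-h:x+h],(390,390),interpolation=cv2.INTER_CUBIC))
cv2.imwrite(f"pics/{n}.png",np.hstack(out))
E
python3 shot.py g1 264 205 258 165 39
```

```text
1.7667 [0.488  0.2906 0.2056] [-0.1 -0.7 -0.5] [-0.03  0.   -0.02] 0.0855 [ 0.88  0.39 -0.46 -0.   -0.72  0.69]
```

View pics/g1.png

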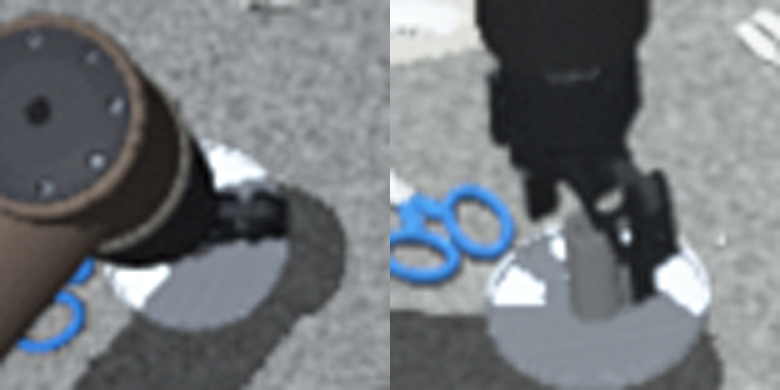

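The tube stands between the open fingers, at about (580,260) in the scene crop. I'll close on it now.

Request:
{"api": "servo_tool", "payload": {
  "moves": [
    {"slide": [0.0,0,0],"hand": -0.5},
    {"slide": [0.0,0,0],"hand": -0.2},
    {"slide": [0,0,0],"hand": 0},
    {"slide": [0,0,0],"hand": 0.2},
    {"slide": [0,0,0],"hand": 0.4},
    {"slide": [0,0,0],"hand": 0.6},
    {"slide": [0,0,0],"hand": 1},
    {"slide": [0,0,0],"hand": 1},
    {"slide": [0,0,0],"hand": 1},
    {"slide": [0,0,0],"hand": 1}
  ],
  "squeeze": 50
}}

```text
$.moves[0]: bad value
```

Twist seems to be required.

Request:
{"api": "servo_tool", "payload": {
  "moves": [
    {"slide": [0,0,0],"twist": 0,"hand": -0.5},
    {"slide": [0,0,0],"twist": 0,"hand": -0.2},
    {"slide": [0,0,0],"twist": 0,"hand": 0},
    {"slide": [0,0,0],"twist": 0,"hand": 0.2},
    {"slide": [0,0,0],"twist": 0,"hand": 0.4},
    {"slide": [0,0,0],"twist": 0,"hand": 0.6},
    {"slide": [0,0,0],"twist": 0,"hand": 1},
    {"slide": [0,0,0],"twist": 0,"hand": 1},
    {"slide": [0,0,0],"twist": 0,"hand": 1},
    {"slide": [0,0,0],"twist": 0,"hand": 1}
  ],
  "squeeze": 50
}}

```text
time: 2.7
eef_pos: [0.4892, 0.2905, 0.21]
orientation: [-2.223, -0.003, 2.22]
force: [-1.4, 0.0, 6.3]
opening: 0.0314
```

Request:
{"api": "servo_tool", "payload": {
  "moves": [
    {"slide": [-0.02,0,0],"twist": 0,"hand": 1},
    {"slide": [-0.08,0,0],"twist": 0,"hand": 1},
    {"slide": [-0.18,0,0],"twist": 0,"hand": 1},
    {"slide": [-0.3,0,0],"twist": 0,"hand": 1},
    {"slide": [-0.42,0.03,0],"twist": 0,"hand": 1},
    {"slide": [-0.54,0.1,0],"twist": 0,"hand": 1},
    {"slide": [-0.64,0.22,0.01],"twist": 0,"hand": 1},
    {"slide": [-0.7,0.36,0.02],"twist": 0,"hand": 1},
    {"slide": [-0.72,0.5,0.03],"twist": 0,"hand": 1},
    {"slide": [-0.72,0.64,0.043],"twist": 0,"hand": 1}
  ]
}}

```text
time: 3.53
eef_pos: [0.4803, 0.161, 0.3546]
orientation: [-2.224, -0.003, 2.218]
force: [0.6, -0.2, -2.1]
opening: 0.0312
```

Request:
{"api": "servo_tool", "payload": {
  "moves": [
    {"slide": [0,0.13,0],"twist": 0,"hand": 1},
    {"slide": [0,0.26,0],"twist": 0,"hand": 1},
    {"slide": [0,0.39,0],"twist": 0,"hand": 1},
    {"slide": [0,0.51,0],"twist": 0,"hand": 1},
    {"slide": [0,0.61,0],"twist": 0,"hand": 1},
    {"slide": [0,0.69,0],"twist": 0,"hand": 1},
    {"slide": [0,0.735,0],"twist": 0,"hand": 1},
    {"slide": [0,0.754,0],"twist": 0,"hand": 1},
    {"slide": [0,0.754,0],"twist": 0,"hand": 1},
    {"slide": [0,0.754,0],"twist": 0,"hand": 1}
  ]
}}

```text
time: 4.37
eef_pos: [0.4807, 0.0117, 0.3528]
orientation: [2.222, 0.001, -2.221]
force: [-0.4, 0.1, -1.1]
opening: 0.0314
```

```bash
python3 shot.py g2 345 200 325 190 52
```

```text
4.3667 [0.4807 0.0117 0.3528] [-0.4  0.1 -1.1] [ 0.04 -0.02  0.01] 0.0314 [ 0.43  0.08 -0.48 -0.   -1.01  1.14]
```

View pics/g2.png

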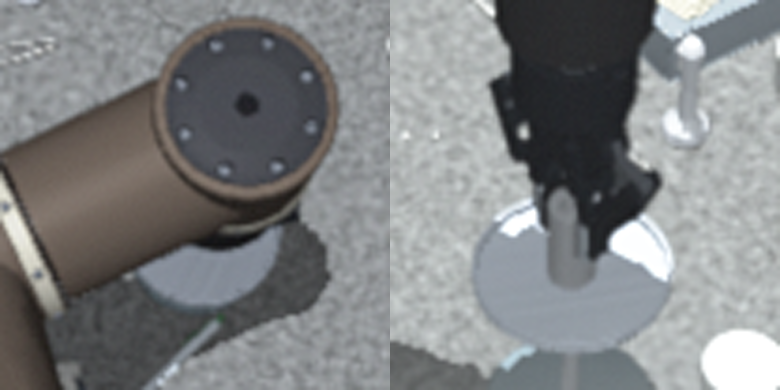

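The tray hangs level above the rod. I'll compare its rim with the rim predicted for a centred pose.

```bash
python3 - <<'E'
from h import *
s=390/104
for z,r in((.155,.065),(.143,.065)):
  for n,o,ox in(("scene",(273,138),390),("top",(293,148),0)):
    p=(proj(n,circle((.4807,.0117),r,z))-o+.5)*s-.5; p[:,0]+=ox
    print(n,z,p.min(0).round(1),p.max(0).round(1))
im=cv2.imread("pics/g2.png")
im=cv2.resize(im,None,fx=2,fy=2)
out=im.copy()
for n,o,ox in(("scene",(273,138),390),("top",(293,148),0)):
  for z,c in((.155,(0,0,255)),(.143,(0,255,0))):
    p=(proj(n,circle((.4807,.0117),.065,z))-o+.5)*s-.5;p[:,0]+=ox
    cv2.polylines(out,[np.int32(np.round(p*2))],True,c,1)
cv2.imwrite("pics/ov2.png",np.hstack([out[350:700,180:580],out[350:750,900:1400][:350]])[:, :800])
E
```

```text
scene 0.155 [470.8 191. ] [672.6 342.1]
top 0.155 [123.7 150.2] [282.1 307. ]
scene 0.143 [471.3 203.3] [671.7 354.3]
top 0.143 [123.7 152.8] [280.6 308.2]
```

View pics/ov2.png

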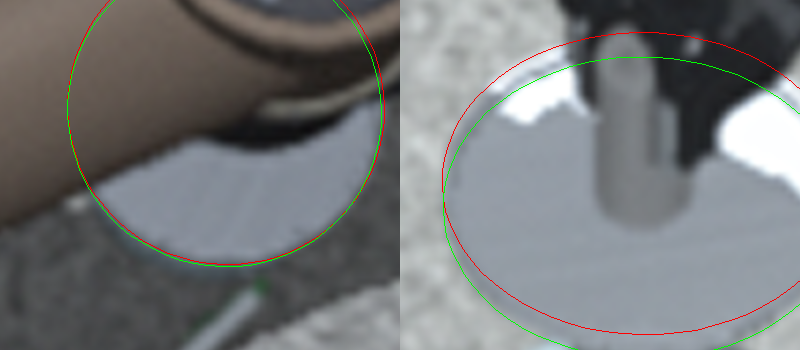

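The rim matches the prediction to within about 1 mm. I'll lower slowly onto the tip.

Request:
{"api": "servo_tool", "payload": {
  "moves": [
    {"slide": [0.04,0,0],"twist": 0,"hand": 1},
    {"slide": [0.09,0,0],"twist": 0,"hand": 1},
    {"slide": [0.13,0,0],"twist": 0,"hand": 1},
    {"slide": [0.15,0,0],"twist": 0,"hand": 1},
    {"slide": [0.165,0,0],"twist": 0,"hand": 1},
    {"slide": [0.18,0,0],"twist": 0,"hand": 1},
    {"slide": [0.195,0,0],"twist": 0,"hand": 1},
    {"slide": [0.21,0,0],"twist": 0,"hand": 1},
    {"slide": [0.225,0,0],"twist": 0,"hand": 1},
    {"slide": [0.24,0,0],"twist": 0,"hand": 1}
  ]
}}

```text
time: 5.3
eef_pos: [0.4807, 0.0113, 0.3046]
orientation: [2.222, 0.001, -2.221]
force: [-0.2, -0.9, -1.2]
opening: 0.0312
```

Request:
{"api": "servo_tool", "payload": {
  "moves": [
    {"slide": [0.02,0,0],"twist": 0,"hand": 1},
    {"slide": [0.04,0,0],"twist": 0,"hand": 1},
    {"slide": [0.06,0,0],"twist": 0,"hand": 1},
    {"slide": [0.08,0,0],"twist": 0,"hand": 1},
    {"slide": [0.1,0,0],"twist": 0,"hand": 1},
    {"slide": [0.12,0,0],"twist": 0,"hand": 1},
    {"slide": [0.14,0,0],"twist": 0,"hand": 1},
    {"slide": [0.16,0,0],"twist": 0,"hand": 1},
    {"slide": [0.18,0,0],"twist": 0,"hand": 1},
    {"slide": [0.2,0,0],"twist": 0,"hand": 1}
  ]
}}

```text
time: 6.13
eef_pos: [0.4807, 0.0114, 0.2643]
orientation: [2.221, 0.001, -2.221]
force: [0.9, 0.6, -2.3]
opening: 0.0316
```

Free so far. Remaining travel is about 38 mm, or 0.19–0.20.

Request:
{"api": "servo_tool", "payload": {
  "moves": [
    {"slide": [0.025,0,0],"twist": 0,"hand": 1},
    {"slide": [0.05,0,0],"twist": 0,"hand": 1},
    {"slide": [0.075,0,0],"twist": 0,"hand": 1},
    {"slide": [0.1,0,0],"twist": 0,"hand": 1},
    {"slide": [0.12,0,0],"twist": 0,"hand": 1},
    {"slide": [0.135,0,0],"twist": 0,"hand": 1},
    {"slide": [0.15,0,0],"twist": 0,"hand": 1},
    {"slide": [0.16,0,0],"twist": 0,"hand": 1},
    {"slide": [0.17,0,0],"twist": 0,"hand": 1},
    {"slide": [0.175,0,0],"twist": 0,"hand": 1}
  ]
}}

```text
time: 6.97
eef_pos: [0.4806, 0.0114, 0.2295]
orientation: [2.221, 0.001, -2.221]
force: [-0.8, 0.1, -0.9]
opening: 0.0314
```

Request:
{"api": "servo_tool", "payload": {
  "moves": [
    {"slide": [0.003,0,0],"twist": 0,"hand": 1},
    {"slide": [0.006,0,0],"twist": 0,"hand": 1},
    {"slide": [0.009,0,0],"twist": 0,"hand": 1},
    {"slide": [0.011,0,0],"twist": 0,"hand": 1},
    {"slide": [0.013,0,0],"twist": 0,"hand": 1},
    {"slide": [0.015,0,0],"twist": 0,"hand": 1},
    {"slide": [0.016,0,0],"twist": 0,"hand": 1},
    {"slide": [0.017,0,0],"twist": 0,"hand": 1},
    {"slide": [0.018,0,0],"twist": 0,"hand": 1},
    {"slide": [0.018,0,0],"twist": 0,"hand": 1}
  ]
}}

```text
time: 7.8
eef_pos: [0.4806, 0.0113, 0.2262]
orientation: [2.221, 0.001, -2.221]
force: [-0.7, -0.2, 0.5]
opening: 0.031
```

Request:
{"api": "servo_tool", "payload": {
  "moves": [
    {"slide": [0.001,0,0],"twist": 0,"hand": 1},
    {"slide": [0.002,0,0],"twist": 0,"hand": 1},
    {"slide": [0.003,0,0],"twist": 0,"hand": 1},
    {"slide": [0.004,0,0],"twist": 0,"hand": 1},
    {"slide": [0.005,0,0],"twist": 0,"hand": 1},
    {"slide": [0.006,0,0],"twist": 0,"hand": 1},
    {"slide": [0.006,0,0],"twist": 0,"hand": 1},
    {"slide": [0.006,0,0],"twist": 0,"hand": 1},
    {"slide": [0.006,0,0],"twist": 0,"hand": 1},
    {"slide": [0.006,0,0],"twist": 0,"hand": 1}
  ]
}}

```text
time: 8.63
eef_pos: [0.4806, 0.0113, 0.226]
orientation: [2.221, 0.001, -2.22]
force: [-6.1, 0.3, 15.3]
opening: 0.0315
```

It's seated: 15 N contact at TCP z 0.226, which is exactly 16 mm above the grip height. Releasing.

Request:
{"api": "servo_tool", "payload": {
  "moves": [
    {"slide": [-0.004,0,0],"twist": 0,"hand": 1},
    {"slide": [-0.004,0,0],"twist": 0,"hand": 0.2},
    {"slide": [-0.004,0,0],"twist": 0,"hand": 0.1},
    {"slide": [-0.004,0,0],"twist": 0,"hand": 0},
    {"slide": [-0.004,0,0],"twist": 0,"hand": -0.2},
    {"slide": [-0.004,0,0],"twist": 0,"hand": -0.5},
    {"slide": [-0.004,0,0],"twist": 0,"hand": -1},
    {"slide": [-0.004,0,0],"twist": 0,"hand": -1},
    {"slide": [-0.004,0,0],"twist": 0,"hand": -1},
    {"slide": [-0.004,0,0],"twist": 0,"hand": -1}
  ]
}}

```text
time: 9.47
eef_pos: [0.4807, 0.0114, 0.2257]
orientation: [2.221, 0.001, -2.221]
force: [0.1, 0.4, 0.6]
opening: 0.0853
```

Request:
{"api": "servo_tool", "payload": {
  "moves": [
    {"slide": [-0.05,0,0],"twist": 0,"hand": -1},
    {"slide": [-0.15,0,0],"twist": 0,"hand": -1},
    {"slide": [-0.3,0,0],"twist": 0,"hand": -1},
    {"slide": [-0.45,0,0],"twist": 0,"hand": -1},
    {"slide": [-0.57,0.04,0],"twist": 0,"hand": -1},
    {"slide": [-0.64,0.15,-0.02],"twist": 0,"hand": -1},
    {"slide": [-0.66,0.32,-0.06],"twist": 0,"hand": -1},
    {"slide": [-0.66,0.5,-0.1],"twist": 0,"hand": -1},
    {"slide": [-0.66,0.66,-0.15],"twist": 0,"hand": -1},
    {"slide": [-0.66,0.82,-0.2],"twist": 0,"hand": -1}
  ]
}}

```text
time: 10.3
eef_pos: [0.5208, -0.1542, 0.3582]
orientation: [2.222, 0.001, -2.22]
force: [1.1, 0.4, 0.6]
opening: 0.0851
```

```bash
python3 shot.py g3 365 205 340 240 52
```

```text
10.3 [ 0.5208 -0.1542  0.3582] [1.1 0.4 0.6] [ 0.11 -0.09 -0.01] 0.0851 [ 0.07  0.18 -0.35 -0.   -1.04  1.5 ]
```

View pics/g3.png

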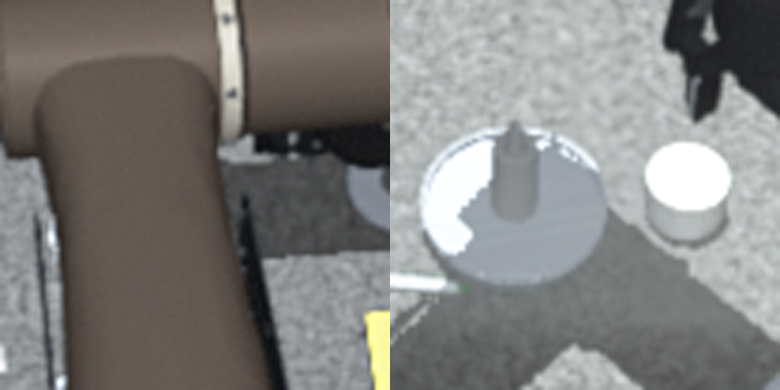

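The wide tray lies flat on the foot with the rod tip showing above its tube, near (515,130) in the crop. Now the narrow tray.

Request:
{"api": "servo_tool", "payload": {
  "moves": [
    {"slide": [0,0.12,0],"twist": 0,"hand": -1},
    {"slide": [0.02,0.25,0],"twist": 0,"hand": -1},
    {"slide": [0.08,0.36,-0.005],"twist": 0,"hand": -1},
    {"slide": [0.16,0.43,-0.009],"twist": 0,"hand": -1},
    {"slide": [0.28,0.462,-0.009],"twist": 0,"hand": -1},
    {"slide": [0.42,0.462,-0.009],"twist": 0,"hand": -1},
    {"slide": [0.57,0.462,-0.009],"twist": 0,"hand": -1},
    {"slide": [0.7,0.462,-0.009],"twist": 0,"hand": -1},
    {"slide": [0.78,0.462,-0.009],"twist": 0,"hand": -1},
    {"slide": [0.81,0.462,-0.009],"twist": 0,"hand": -1}
  ]
}}

```text
time: 11.23
eef_pos: [0.5215, -0.2445, 0.1928]
orientation: [-2.216, -0.001, 2.226]
force: [0.4, 0.8, 0.3]
opening: 0.0855
```

Request:
{"api": "servo_tool", "payload": {
  "moves": [
    {"slide": [0,0,0],"twist": 0,"hand": -0.5},
    {"slide": [0,0,0],"twist": 0,"hand": -0.2},
    {"slide": [0,0,0],"twist": 0,"hand": 0},
    {"slide": [0,0,0],"twist": 0,"hand": 0.2},
    {"slide": [0,0,0],"twist": 0,"hand": 0.4},
    {"slide": [0,0,0],"twist": 0,"hand": 0.6},
    {"slide": [0,0,0],"twist": 0,"hand": 1},
    {"slide": [0,0,0],"twist": 0,"hand": 1},
    {"slide": [0,0,0],"twist": 0,"hand": 1},
    {"slide": [0,0,0],"twist": 0,"hand": 1}
  ],
  "squeeze": 50
}}

```text
time: 12.07
eef_pos: [0.5232, -0.245, 0.1974]
orientation: [2.223, 0.001, -2.218]
force: [-0.7, 1.2, 5.2]
opening: 0.0311
```

Request:
{"api": "servo_tool", "payload": {
  "moves": [
    {"slide": [-0.02,0,0],"twist": 0,"hand": 1},
    {"slide": [-0.08,0,0],"twist": 0,"hand": 1},
    {"slide": [-0.18,0,0],"twist": 0,"hand": 1},
    {"slide": [-0.3,0,0],"twist": 0,"hand": 1},
    {"slide": [-0.42,-0.03,0],"twist": 0,"hand": 1},
    {"slide": [-0.54,-0.1,0.02],"twist": 0,"hand": 1},
    {"slide": [-0.64,-0.2,0.06],"twist": 0,"hand": 1},
    {"slide": [-0.7,-0.32,0.11],"twist": 0,"hand": 1},
    {"slide": [-0.72,-0.45,0.16],"twist": 0,"hand": 1},
    {"slide": [-0.72,-0.58,0.21],"twist": 0,"hand": 1}
  ]
}}

```text
time: 12.9
eef_pos: [0.4801, -0.1283, 0.3418]
orientation: [-2.225, -0.0, 2.217]
force: [0.6, 1.4, -1.4]
opening: 0.0308
```

Request:
{"api": "servo_tool", "payload": {
  "moves": [
    {"slide": [0,-0.13,0],"twist": 0,"hand": 1},
    {"slide": [0,-0.26,0],"twist": 0,"hand": 1},
    {"slide": [0,-0.38,0],"twist": 0,"hand": 1},
    {"slide": [0,-0.48,0],"twist": 0,"hand": 1},
    {"slide": [0,-0.57,0],"twist": 0,"hand": 1},
    {"slide": [0,-0.64,0],"twist": 0,"hand": 1},
    {"slide": [0,-0.685,0],"twist": 0,"hand": 1},
    {"slide": [0,-0.7035,0],"twist": 0,"hand": 1},
    {"slide": [0,-0.7035,0],"twist": 0,"hand": 1},
    {"slide": [0,-0.7035,0],"twist": 0,"hand": 1}
  ]
}}

```text
time: 13.73
eef_pos: [0.4803, 0.0113, 0.3398]
orientation: [2.221, 0.001, -2.221]
force: [-1.0, -0.6, -1.6]
opening: 0.0308
```

```bash
python3 shot.py g4 345 200 325 190 52; python3 - <<'E'
from h import *
s=390/104
im=cv2.resize(cv2.imread("pics/g4.png"),None,fx=2,fy=2)
for n,o,ox in(("scene",(273,138),390),("top",(293,148),0)):
  for z,c in((.1555,(0,0,255)),(.1435,(0,255,0))):
    p=(proj(n,circle((.4807,.0117),.047,z))-o+.5)*s-.5;p[:,0]+=ox
    cv2.polylines(im,[np.int32(np.round(p*2))],True,c,1)
cv2.imwrite("pics/ov4.png",np.hstack([im[300:700,180:580],im[350:750,940:1340]]))
E
```

```text
13.7333 [0.4803 0.0113 0.3398] [-1.  -0.6 -1.6] [-0.03 -0.04  0.01] 0.0308 [ 0.43  0.09 -0.5  -0.   -0.98  1.14]
```

View pics/ov4.png

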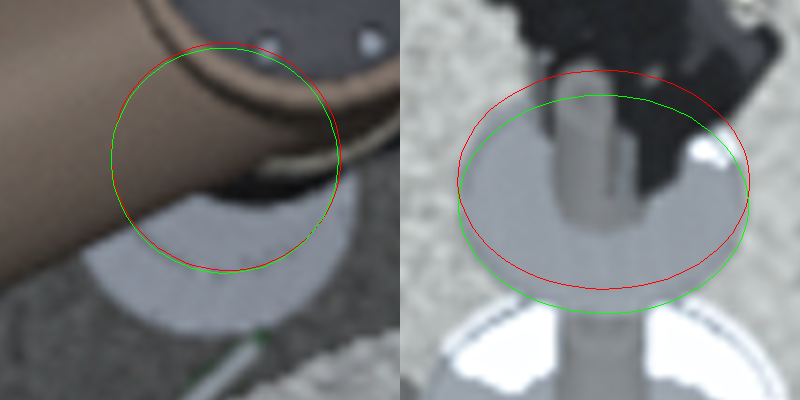

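The narrow tray fits the predicted rim, and the wide tray is still seated below it. Lowering slowly.

Request:
{"api": "servo_tool", "payload": {
  "moves": [
    {"slide": [0.04,0,-0.004],"twist": 0,"hand": 1},
    {"slide": [0.08,0,-0.004],"twist": 0,"hand": 1},
    {"slide": [0.11,0,-0.004],"twist": 0,"hand": 1},
    {"slide": [0.13,0,-0.004],"twist": 0,"hand": 1},
    {"slide": [0.145,0,-0.004],"twist": 0,"hand": 1},
    {"slide": [0.16,0,-0.004],"twist": 0,"hand": 1},
    {"slide": [0.175,0,-0.004],"twist": 0,"hand": 1},
    {"slide": [0.19,0,-0.004],"twist": 0,"hand": 1},
    {"slide": [0.205,0,-0.004],"twist": 0,"hand": 1},
    {"slide": [0.22,0,-0.004],"twist": 0,"hand": 1}
  ]
}}

```text
time: 14.67
eef_pos: [0.4813, 0.0117, 0.2955]
orientation: [2.221, 0.001, -2.221]
force: [0.4, 0.4, -1.0]
opening: 0.0307
```

Request:
{"api": "servo_tool", "payload": {
  "moves": [
    {"slide": [0.01,0,0],"twist": 0,"hand": 1},
    {"slide": [0.02,0,0],"twist": 0,"hand": 1},
    {"slide": [0.029,0,0],"twist": 0,"hand": 1},
    {"slide": [0.037,0,0],"twist": 0,"hand": 1},
    {"slide": [0.043,0,0],"twist": 0,"hand": 1},
    {"slide": [0.047,0,0],"twist": 0,"hand": 1},
    {"slide": [0.051,0,0],"twist": 0,"hand": 1},
    {"slide": [0.054,0,0],"twist": 0,"hand": 1},
    {"slide": [0.056,0,0],"twist": 0,"hand": 1},
    {"slide": [0.056,0,0],"twist": 0,"hand": 1}
  ]
}}

```text
time: 15.5
eef_pos: [0.4813, 0.0116, 0.2845]
orientation: [2.221, 0.001, -2.221]
force: [0.1, 0.4, -1.8]
opening: 0.0308
```

Request:
{"api": "servo_tool", "payload": {
  "moves": [
    {"slide": [0.001,0,0],"twist": 0,"hand": 1},
    {"slide": [0.002,0,0],"twist": 0,"hand": 1},
    {"slide": [0.003,0,0],"twist": 0,"hand": 1},
    {"slide": [0.004,0,0],"twist": 0,"hand": 1},
    {"slide": [0.005,0,0],"twist": 0,"hand": 1},
    {"slide": [0.005,0,0],"twist": 0,"hand": 1},
    {"slide": [0.006,0,0],"twist": 0,"hand": 1},
    {"slide": [0.006,0,0],"twist": 0,"hand": 1},
    {"slide": [0.006,0,0],"twist": 0,"hand": 1},
    {"slide": [0.006,0,0],"twist": 0,"hand": 1}
  ]
}}

```text
time: 16.33
eef_pos: [0.4813, 0.0116, 0.2835]
orientation: [2.221, 0.001, -2.221]
force: [-0.5, -0.2, 2.3]
opening: 0.0309
```

Request:
{"api": "servo_tool", "payload": {
  "moves": [
    {"slide": [0.001,0,0],"twist": 0,"hand": 1},
    {"slide": [0.002,0,0],"twist": 0,"hand": 1},
    {"slide": [0.003,0,0],"twist": 0,"hand": 1},
    {"slide": [0.003,0,0],"twist": 0,"hand": 1},
    {"slide": [0.003,0,0],"twist": 0,"hand": 1},
    {"slide": [0.003,0,0],"twist": 0,"hand": 1},
    {"slide": [0.003,0,0],"twist": 0,"hand": 1},
    {"slide": [0.003,0,0],"twist": 0,"hand": 1},
    {"slide": [0.003,0,0],"twist": 0,"hand": 1},
    {"slide": [0.003,0,0],"twist": 0,"hand": 1}
  ]
}}

```text
time: 17.17
eef_pos: [0.4813, 0.0117, 0.2834]
orientation: [2.221, 0.001, -2.22]
force: [-3.4, 1.1, 8.8]
opening: 0.031
```

Firm contact at 0.2834, which is the expected seat height (0.1974 + 0.086). Releasing and retreating.

Request:
{"api": "servo_tool", "payload": {
  "moves": [
    {"slide": [-0.003,0,0],"twist": 0,"hand": 1},
    {"slide": [-0.003,0,0],"twist": 0,"hand": 0.2},
    {"slide": [-0.003,0,0],"twist": 0,"hand": 0.1},
    {"slide": [-0.003,0,0],"twist": 0,"hand": 0},
    {"slide": [-0.003,0,0],"twist": 0,"hand": -0.2},
    {"slide": [-0.003,0,0],"twist": 0,"hand": -0.5},
    {"slide": [-0.003,0,0],"twist": 0,"hand": -1},
    {"slide": [-0.003,0,0],"twist": 0,"hand": -1},
    {"slide": [-0.003,0,0],"twist": 0,"hand": -1},
    {"slide": [-0.003,0,0],"twist": 0,"hand": -1}
  ]
}}

```text
time: 18.0
eef_pos: [0.4813, 0.0116, 0.2833]
orientation: [2.221, 0.001, -2.221]
force: [0.2, 0.4, 0.5]
opening: 0.0855
```

Request:
{"api": "servo_tool", "payload": {
  "moves": [
    {"slide": [-0.05,0,0],"twist": 0,"hand": -1},
    {"slide": [-0.15,0,0],"twist": 0,"hand": -1},
    {"slide": [-0.28,0,0],"twist": 0,"hand": -1},
    {"slide": [-0.4,0,0],"twist": 0,"hand": -1},
    {"slide": [-0.48,-0.1,0],"twist": 0,"hand": -1},
    {"slide": [-0.5,-0.25,0],"twist": 0,"hand": -1},
    {"slide": [-0.5,-0.45,0],"twist": 0,"hand": -1},
    {"slide": [-0.5,-0.65,0],"twist": 0,"hand": -1},
    {"slide": [-0.5,-0.83,0],"twist": 0,"hand": -1},
    {"slide": [-0.5,-0.95,0],"twist": 0,"hand": -1}
  ]
}}

```text
time: 18.83
eef_pos: [0.4809, 0.2044, 0.3835]
orientation: [2.222, 0.003, -2.22]
force: [0.5, -0.9, -0.3]
opening: 0.0854
```

Request:
{"api": "servo_tool", "payload": {
  "moves": [
    {"slide": [0,-0.1,0],"twist": 0,"hand": -1},
    {"slide": [0,-0.2,0],"twist": 0,"hand": -1},
    {"slide": [0,-0.25,0],"twist": 0,"hand": -1},
    {"slide": [0,-0.28,0],"twist": 0,"hand": -1},
    {"slide": [0,-0.3,0],"twist": 0,"hand": -1},
    {"slide": [0,-0.3,0],"twist": 0,"hand": -1},
    {"slide": [0,-0.3,0],"twist": 0,"hand": -1},
    {"slide": [0,-0.3,0],"twist": 0,"hand": -1},
    {"slide": [0,-0.3,0],"twist": 0,"hand": -1},
    {"slide": [0,-0.3,0],"twist": 0,"hand": -1}
  ]
}}

```text
time: 19.67
eef_pos: [0.4811, 0.2611, 0.3835]
orientation: [-2.222, -0.0, 2.221]
force: [-0.4, 0.3, 0.5]
opening: 0.0854
```

```bash
python3 shot.py g5 345 205 325 225 60
```

```text
19.6667 [0.4811 0.2611 0.3835] [-0.4  0.3  0.5] [-0.03 -0.02 -0.  ] 0.0854 [ 0.86  0.16 -0.3   0.   -1.1   0.72]
```

View pics/g5.png

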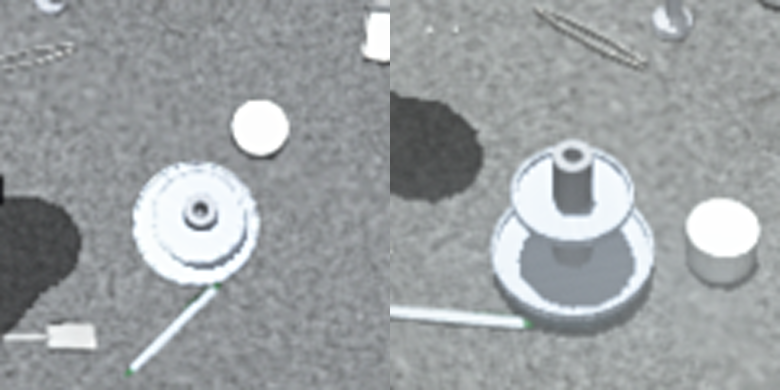

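View pics/full_g5_scene.png

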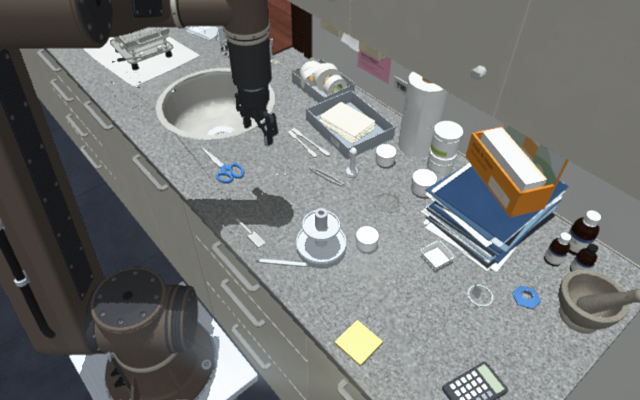

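Both trays are level and stacked on the stand. The pen (283,262), jar (367,238), shears, scoop, boat and pad look unmoved. The gripper is clear.

```bash
python3 -c "
from station import *
print(close_job())"
```

```text
the job is handed in; nothing more can be done
None
```

The bottle stand is assembled and handed in at about 20 s of the 61 s allowed; the hand-in reports no verdict.

- **Wide tray:** I lowered it over the rod with no sign of binding. It touched down at the expected height, TCP z 0.226 against 0.210 at grip, which is the foot's 16 mm. Contact reached about 15 N before I let go.
- **Narrow tray:** I lowered it the same way onto the wide tray's tube. It touched down at TCP z 0.2834, 86 mm above its grip height as expected, with about 9 N of contact.
- **Last checks:** In the final pictures both trays look level and concentric on the stand. The other things on the worktop look where they started, judged by eye. The gripper was open, clear of everything, and reading about zero force. No check failed or disagreed with another. One move call was refused for a missing value before anything moved, and I resent it.

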